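# Clip a force gauge to a slide and draw the carriage out

### The job

Check the drag of the small linear slide with the hand-held force gauge: pick the gauge up and press the sprung gate of its snap hook sideways against the upright bar of the carriage's eye bolt until the bar is inside the hook and the gate has snapped shut behind it. Then draw the carriage out with the hook until its red index stands in the middle of the yellow band, and lay the gauge down flat on the desk, still clipped to the eye. Work by feel, for the gauge must never be loaded with more than 10 N, pushing or pulling, and leave the other tools where they are.

Things in the scene. Friction and masses are not known exactly. Their poses are not given: they have to be found in the camera images.
- gauge: Loose hand-held force gauge, 0.29 to 0.45 kg, lying flat: light grey body, grey-green display, black bumpers, a snap hook on its shaft. x along the shaft to the hook's tip, y left (gate side), z up; origin at underside level, at the hook's rear. Body x -120 to -16 mm, 44 mm wide (47 at the bumpers, x -42 to -22 and -114 to -94), z 0 to 40 mm. Hook x -6 to 64 mm, z 20 to 28 mm.
- grip (a point): Point to take the gauge: middle of the body between the bumpers, at gauge x = -62, y = 0, z = 24 mm. Axes as the gauge. Flat upright sides 44 mm apart across y, 52 mm long between the bumpers.
- hook (a point): Seat of the snap hook (8 mm aluminium rod), where the middle of the eye's bar lies when pulled tight: gauge x = 52, y = 0, z = 24 mm. Axes as the gauge. The spine's centre line runs at y = -17 mm; the front bow crosses at gauge x = 60 mm (inside 56, outside 64).
- nose (a point): Centre of the hook's rounded nose end, 8 mm thick, at gauge x = 52.5, y = 15, z = 24 mm; axes as the gauge. The eye's bar enters from the +y side just behind the nose, at gauge x 42 to 44.5 mm, pressing the gate in. Once the bar's centre is at y = 5 mm or less it can go forward behind the nose to the seat; the gate's end then comes free and snaps shut. Without going forward the gate stays open.
- gate (a joint): Angle of the hook's gate (rad): 0 shut, up to 0.75 pressed inward. A 7 mm steel bar hinged at gauge x = 10, y = 15 mm, running along y = 15 mm to its free end at x = 48.5 mm, which swings towards the spine (-y). A spring shuts it: about 1 N at the free end starts it, 3 N holds it at 0.6 rad.
- slide: Linear slide fixed on the desk, black base 146 x 74 x 8 mm with two steel rails up to z = 16 mm. Origin: centre of the underside; z up; x along the travel, in the direction in which the carriage is drawn out and its eye bolt points. On both long edges of the base a yellow band 16 mm long shows where the carriage's red index must stand.
- socket (a point): Threaded hole in the carriage's front face, 30 mm above the desk; moves with the carriage, axes as the slide. The steel eye bolt in it points along +x; its fixed ring stands in the x-z plane: bar 7.4 mm thick, inside 18 mm, outside 33 mm. The middle of its outermost, upright bar is 34 to 49 mm in front of this point, at its height, as the bolt happens to be screwed in: this is not measured.
- carriage (a joint): Travel of the grey carriage (72 mm wide, up to z = 55 mm) on the slide (m): 0 at the rear stop, 0.060 at the buffer, growing along the slide's +x; starts at 0.003 to 0.012. It stays where it is left: drag about 5 N either way. Red index in the middle of the yellow band at 0.046, at its ends at 0.038 and 0.054.
- dial_indicator: Dial indicator on its back, 114 x 57 x 24 mm; a bystander. Origin under its middle.
- micrometer: Outside micrometer lying flat, 48 x 136 x 18 mm; a bystander. Origin under its middle.
- ring_gauge: Steel setting ring, 52 mm across, 16 mm high; a bystander. Origin under its middle.
- bush_brass: Turned brass bush with a flange, 33 mm across, 27 mm high; a bystander. Origin under its middle.

How it is judged:
On the way, in this order (a step that is already met when the one before it is completed fails the run):
1. the gate is pressed inward (value of joint gate above 0.25 rad), for 0.05 s.
2. the eye's bar is inside the hook and the gate has snapped shut behind it (value of joint gate below 0.1 rad and x of socket in the frame of hook between 0.026 and 0.0497 m and y of socket in the frame of hook between -0.014 and 0.014 m and z of socket in the frame of hook between -0.01 and 0.01 m), for 0.2 s.
3. the carriage is drawn out by the clipped hook until its index is within the band (all of step 2 and value of joint carriage between 0.036 and 0.056 m), for 0.2 s.
At the end, for the whole second after the job is handed in: The eye's bar lies inside the shut snap hook (gate below 0.1 rad), the carriage's index stands within the yellow band (2 mm over at either end is allowed), and the gauge lies flat on the desk (tilt below 0.1 rad, not propped up by more than 6 mm) and at rest (all of step 3 and angle between gauge's own z axis and vertical below 0.1 rad and height (world z) of gauge between -0.004 and 0.006 m and linear speed of gauge below 0.02 m/s); the robot touches nothing.
It fails at once if the gauge is loaded with more than 10 N against the slide or its eye (contact force between gauge and slide above 10 N).
It fails at once if a bystander (dial indicator, micrometer, setting ring, brass bush) is moved by more than 20 mm (distance of any of dial_indicator, micrometer, ring_gauge, bush_brass from where it was at the start of the episode above 0.02 m).
It also fails if it takes over 48 s, if anything falls off the work surface, if the arm or the gripper's body presses on something with over 40 N, if the wrist force passes 120 N, or if a joint passes its speed limit or range.

### The arm

A 6-joint arm with a two-finger parallel gripper is mounted at the origin on a cart in front of the work surface, level with it; the furniture and walls round the work are solid. World frame = base frame: x ahead of the robot, y to its left, z up, the work surface at z = 0. Lengths are in m, angles in rad, forces in N, time in s.
With the tool pointing down it reaches from about 0.35 to 0.775 m from the base axis. Payload 7.3 kg.
Tool frame: the origin (TCP) lies at the very end of the fingers, on their centre line; the grasp point (between the pads) lies 19 mm behind it; z points along the fingers, y is the line along which they close (so a half turn about z gives the same grasp; the last joint's range is limited). The gripper opens to 92 mm and grips with 3 to 60 N. Pads are 19 mm wide; open, the fingers measure 130 mm over their backs; the gripper's body (75 mm by 190 mm) begins 47 mm behind the grasp point.
Start: joints at [-1.475, 0.342, 1.524, -0, 1.275, -0.146], TCP at [0.126, -0.51, 0.202] pointing down, gripper open.
Joint ranges: [-2.53, 2.53], [-0.77, 2.02], [0.04, 2.7], [-1, 4.14], [0.28, 2.66], [-3.11, 3.11]. Speed limits (rad/s): [2.57, 2.57, 3.14, 3.14, 3.14, 3.14].

### API

Orientations are given as [roll, pitch, yaw] about the fixed x, y, z axes, in that order (R = Rz(yaw) Ry(pitch) Rx(roll)).
In Python, from cell import robot gives the robot as it stands.
- The arm moves only by the tool apply_moves, never from a script. Its argument "motion" is text: rows parted by semicolons, each of 7 numbers parted by spaces: the opening in per cent of the stroke, from 0 (shut) to 100 (fully open), then the shift along the tool's x, y, z in cm, then the turn, a rotation vector about the tool's x, y, z in rad. A call has 1 to 20 rows; each row shifts and turns the commanded pose from where the row before left it, along the tool's axes as they then stand; what a row does not reach is not made up. A row lasts 1/8 s, in which the tool goes at most 62.5 mm and 10.7 degrees, less where a joint would pass 70% of its speed; a pose out of reach is approached as far as the arm can. A call with a gripper value outside its range is refused whole. The fingers move at their own pace and stop on an object; "force" is the grip in N (left out, the last holds). Time passes only in rows, so rows that do not move let the fingers close. It gives the time, the measured TCP pose, the force, the opening and the grip force at its end, in the units of the state.
- robot.observe(): the state, without advancing time (a new reading comes with each control period).
- robot.read_camera(name): name is "scene" or "top" or "wrist"; returns a dict with "img" (384x512x3 uint8, red, green, blue), "fovy" (degrees; the focal length in pixels is half the picture's height over the tangent of half this angle, whatever the lens; pixels are square), "cx", "cy" (the principal point, pixels), "k1" (the pictures are not rectified: a ray, as slopes to the right and down, at radius r is drawn at 1 + k1 r^2 times it, then the intrinsics apply), "R" (3x3) and "t" (3): a world point X has camera coordinates R X + t; the wrist camera has in their place "hand_eye" (4x4, takes a point from camera to tool coordinates, whose origin is the TCP and whose axes are the flange's). Camera axes: x right, y down, z forward; pixel columns grow to the right and rows downward; lengths in m; the calibration is good to about 2 mm. A picture is of the moment at which its call begins: read the wrist's pose just before it. There is no depth.
- robot.hand_in(): hands the job in; it is judged then, once.
Trained networks look in a picture, given as the dict that the camera call returned (one of the last four; its "shot" number tells which), for a name from the list of things; names that differ only in an ending like _2 or _b are one class to them, and where a whole thing is asked for, a point or a joint stands for the part that bears it (a point fixed in the world has none). Each returns a list of dicts, best first, with "score" (0 to 1); they miss things now and then, are a little off and sometimes report something else, mostly with a low value. They report only what shows in the picture. A call takes as long as a camera call.
- robot.search_frame(target, picture): "centre" ([x, y, z] in m, in world coordinates, good to about 4 mm: the middle of the surface that is visible of it).
- robot.trace(target, picture): "pixels" (384x512 bool, what is visible of it).
The state is a dict: "time": time; "qpos": joint angles; "qvel": joint speeds; "joint_efforts": joint torques, N m; "tool_pos": TCP position; "tool_rot": TCP orientation; "contact_force": force on the tool from outside, world axes, zero at the start; "torque": the same for the moment, N m; "opening": finger opening in m; "grip_force": force on a finger pad.
Only numpy, scipy, OpenCV 4.12 (cv2) and the standard library are available. Lean on these libraries where they do the work, as an engineer would, in place of code of your own. Each camera call takes 0.05 s, during which the arm holds its last target. There are 200 camera calls.

## Working session

There is one attempt and no reset: what is moved stays moved. The work goes in short steps, Python scripts to look and compute and a tool call to move; the robot and the scene stay as the last step left them, time stands still between calls to the robot, and variables do not carry over. Pictures are saved under pics/ and viewed, at most 10 in all, crops included, and the job is handed in when it is done.

Besides the shell and the picture viewer there is one more tool, called after "Request:" in YAML: its name, and indented under it one key for each argument. apply_moves: Moves the arm, as the interface text tells. Its arguments: {"type":"object","properties":{"motion":{"type":"string"},"force":{"type":"number"}},"required":["motion"]}

```bash
mkdir -p pics; ls
cat > h.py <<'E'
import numpy as np, cv2
from cell import robot
def shot(n,f):
    p=robot.read_camera(n); cv2.imwrite('pics/'+f,p['img'][:,:,::-1]); return p
def K(p):
    f=p['img'].shape[0]/2/np.tan(np.radians(p['fovy'])/2)
    return np.array([[f,0,p['cx']],[0,f,p['cy']],[0,0,1.]])
def ray(p,uv):
    k=K(p); d=(np.array(uv,float)-[p['cx'],p['cy']])/k[0,0]
    rd=np.linalg.norm(d); r=rd
    for _ in range(30): r=rd/(1+p['k1']*r*r)
    s=d*(r/rd if rd>0 else 1)
    return np.array([s[0],s[1],1.])
def onz(p,uv,z,RT=None):
    R,t=RT if RT else (np.array(p['R']),np.array(p['t']))
    o=-R.T@t; d=R.T@ray(p,uv); return o+d*(z-o[2])/d[2]
def proj(p,X,RT=None):
    R,t=RT if RT else (np.array(p['R']),np.array(p['t']))
    c=R@np.array(X)+t; s=c[:2]/c[2]; s=s*(1+p['k1']*(s@s)); f=K(p)[0,0]
    return s*f+[p['cx'],p['cy']]
E
python3 - <<'E'
from h import *
s=robot.observe();print({k:np.round(v,3) for k,v in s.items()})
ims=[]
for n in('top','scene'):
    p=shot(n,n+'0.png'); ims.append(p['img'])
    print(n,p['fovy'],p['cx'],p['cy'],p['k1'],(-np.array(p['R']).T@p['t']).round(3))
    for t in('gauge','grip','hook','gate','slide','socket','carriage','dial_indicator','micrometer','ring_gauge','bush_brass'):
        r=robot.search_frame(t,p); print(t,[(np.round(x['centre'],3),round(x['score'],2)) for x in r[:2]])
E
```

```text
pics
{'time': np.float64(0.0), 'qpos': array([-1.475,  0.343,  1.525,  0.   ,  1.275, -0.146]), 'qvel': array([ 0.001, -0.001,  0.   , -0.   , -0.   ,  0.002]), 'joint_efforts': array([ 3.0000e-03, -4.3123e+01, -2.4422e+01,  7.2000e-02,  5.6000e-02,
       -0.0000e+00]), 'tool_pos': array([ 0.126, -0.509,  0.201]), 'tool_rot': array([-3.14 , -0.   ,  0.242]), 'contact_force': array([-0.436,  0.627,  0.684]), 'torque': array([0.015, 0.083, 0.041]), 'grip_force': np.float64(0.0), 'opening': np.float64(0.092)}
top 51.65863054574726 258.48770235181996 186.574517427146 0.04405629563069484 [0.246 0.048 1.226]
gauge []
grip [(array([ 0.482, -0.234,  0.036]), 0.55)]
hook [(array([ 0.478, -0.234,  0.043]), 0.79)]
gate []
slide [(array([0.492, 0.152, 0.03 ]), 0.73)]
socket [(array([0.496, 0.17 , 0.054]), 0.7)]
carriage [(array([0.493, 0.17 , 0.05 ]), 0.9)]
dial_indicator [(array([0.372, 0.29 , 0.016]), 0.85)]
micrometer [(array([ 0.348, -0.13 ,  0.016]), 0.72)]
ring_gauge [(array([0.404, 0.386, 0.018]), 0.56)]
bush_brass [(array([0.504, 0.348, 0.009]), 0.49)]
scene 42.8561937033443 253.21142426519867 191.30672632031738 0.04979147658769012 [-0.159  0.557  0.869]
gauge [(array([ 0.474, -0.226,  0.03 ]), 0.83), (array([0.488, 0.187, 0.049]), 0.63)]
grip [(array([ 0.475, -0.227,  0.032]), 0.71), (array([0.49 , 0.181, 0.048]), 0.38)]
hook []
gate []
slide [(array([0.487, 0.176, 0.031]), 0.65)]
socket [(array([0.487, 0.185, 0.048]), 0.59)]
carriage [(array([0.488, 0.183, 0.05 ]), 0.84)]
dial_indicator [(array([0.365, 0.29 , 0.018]), 0.62)]
micrometer []
ring_gauge [(array([0.402, 0.384, 0.016]), 0.81), (array([0.488, 0.185, 0.05 ]), 0.31)]
bush_brass [(array([0.498, 0.35 , 0.013]), 0.63)]
```

Run:
```python
import cv2
t=cv2.imread('pics/top0.png'); cv2.imwrite('pics/a1.png',cv2.resize(t,(800,600),interpolation=cv2.INTER_CUBIC))
```

```text
(no output)
```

View pics/a1.png

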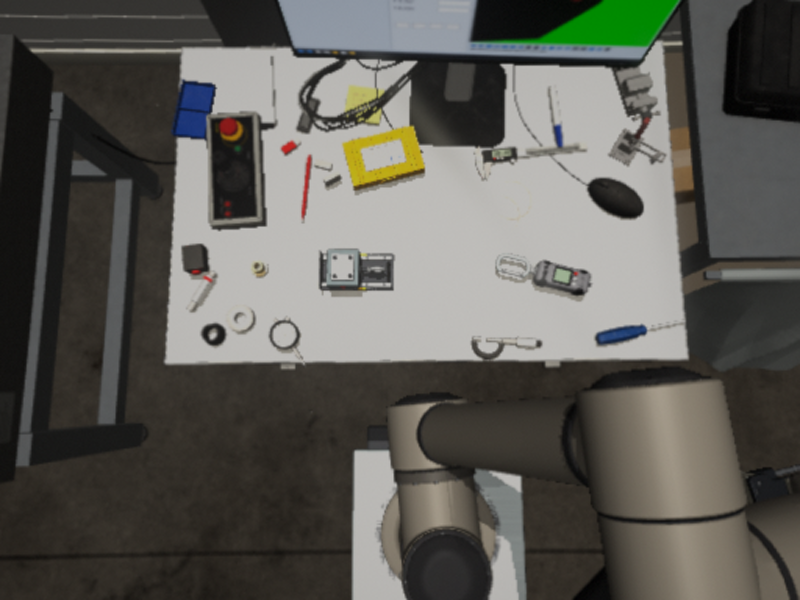

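The picture shows the gauge at (563,277) of the 800×600 view, with its hook at (514,266) pointing left (+y world). The slide is at (357,270), with its eye towards the right (−y). I'll move over the gauge with yaw about 1.35.

Request:
apply_moves:
  motion: "100 4.95 -2.25 0 0 0 0;100 4.95 -2.25 0 0 0 0;100 4.95 -2.25 0 0 0 0;100 4.95 -2.25 0 0 0 0;100 4.95 -2.25 0 0 0 0;100 4.95 -2.25 0 0 0 0;100 4.95 -2.25 0 0 0 0;100 4.95 -2.25 0 0 0 0;100 0 0 0 0 0 -0.185;100 0 0 0 0 0 -0.185;100 0 0 0 0 0 -0.185;100 0 0 0 0 0 -0.185;100 0 0 0 0 0 -0.185;100 0 0 0 0 0 -0.183;100 0 0 0 0 0 0"

```text
time: 3.08
tool_pos: [0.4671, -0.2402, 0.202]
tool_rot: [3.142, 0.0, 1.348]
contact_force: [-0.2, -0.0, 1.2]
opening: 0.0916
grip_force: 0.0
```

```bash
cat >> h.py <<'E'
from scipy.spatial.transform import Rotation as Ro
def wrist(f):
    s=robot.observe(); p=shot('wrist',f)
    T=np.eye(4); T[:3,:3]=Ro.from_euler('xyz',s['tool_rot']).as_matrix(); T[:3,3]=s['tool_pos']
    C=np.linalg.inv(T@np.array(p['hand_eye'])); p['R'],p['t']=C[:3,:3],C[:3,3]
    return p,s
E
python3 - <<'E'
from h import *
p,s=wrist('w1.png'); print(s['time'],s['tool_pos'],s['tool_rot'],p['fovy'],p['k1'],np.round(p['hand_eye'],3))
for t in('gauge','hook','grip'): 
    print(t,[(np.round(x['centre'],3),round(x['score'],2)) for x in robot.search_frame(t,p)[:2]])
cv2.imwrite('pics/w1b.png',cv2.resize(p['img'][:,:,::-1],(800,600),interpolation=cv2.INTER_CUBIC))
E
```

```text
3.075 [ 0.46710544 -0.24016019  0.20201169] [3.14157931e+00 6.85630026e-05 1.34811146e+00] 65.6338066038156 -0.005310265257780384 [[-0.001 -0.967 -0.253  0.067]
 [ 1.    -0.    -0.001 -0.001]
 [ 0.001 -0.253  0.967 -0.181]
 [ 0.     0.     0.     1.   ]]
gauge [(array([ 0.482, -0.231,  0.042]), 0.65)]
hook [(array([ 0.483, -0.227,  0.042]), 0.79)]
grip [(array([ 0.483, -0.23 ,  0.042]), 0.59)]
```

View pics/w1b.png

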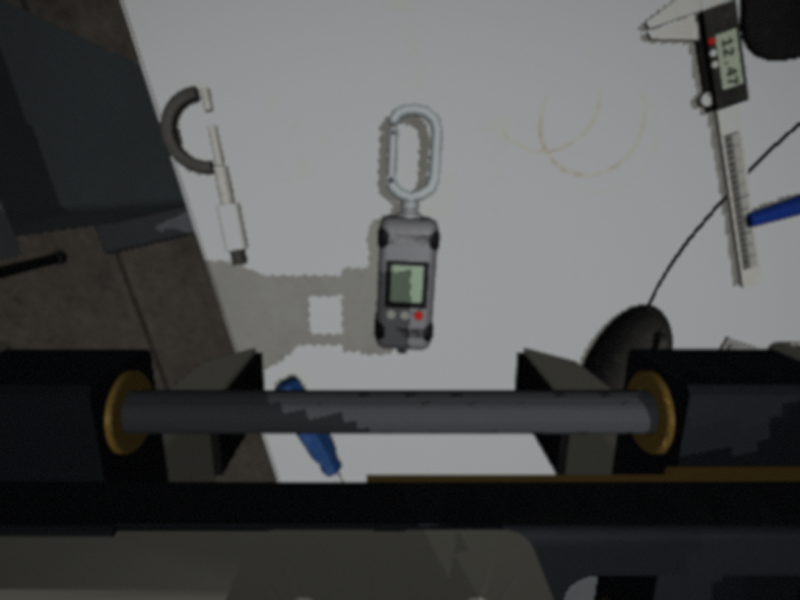

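The wrist view shows the gauge upright, centred at about (407,280). The hook tip is at (414,102), and the gate is on the left, the robot side. I'll fit the gauge's axis from this.

Run:
```python
from h import *
p,s=wrist('w2.png')
g=lambda u,v,z:onz(p,(u*.64,v*.64),z)[:2]
f=(g(378,237,.025)+g(440,237,.025))/2; r=(g(376,330,.025)+g(433,330,.025))/2; tip=g(414,102,.024)
print('width',np.linalg.norm(g(378,237,.025)-g(440,237,.025))*1e3,np.linalg.norm(g(376,330,.025)-g(433,330,.025))*1e3)
print(f,r,tip,'f-r',np.linalg.norm(f-r)*1e3)
m=robot.trace('gauge',p); 
if m:
    v,u=np.nonzero(m[0]['pixels']); P=np.array([onz(p,a,.026)[:2] for a in zip(u,v)]);c=P.mean(0)
    w=np.linalg.svd(P-c,full_matrices=False)[2][0]; w*=np.sign(w[1]); q=(P-c)@w; o=(P-c)@[-w[1],w[0]]
    print('mask',len(u),c,np.degrees(np.arctan2(w[1],w[0])),q.min()*1e3,q.max()*1e3,o.min()*1e3,o.max()*1e3)
for a,b in((r,f),(f,tip),(r,tip)):
    d=b-a; print(np.degrees(np.arctan2(d[1],d[0])))
d=(tip-r)/np.linalg.norm(tip-r); print('grip',tip-.126*d, f-.030*d)
```

```text
width 47.496272103914286 45.97884806294652
[ 0.48699673 -0.21616403] [ 0.46765564 -0.28831687] [ 0.51089614 -0.12298306] f-r 74.70013477729646
mask 4352 [ 0.48340353 -0.22439659] 74.31161602395662 -83.97155679019778 104.00552106659802 -23.832703485809734 23.851677330987982
74.99422290754472
75.61465441499826
75.34346066467872
grip [ 0.47901509 -0.24488301] [ 0.47940601 -0.24518783]
```

Request:
apply_moves:
  motion: "100 -0.15 1.25 0 0 0 0.037;100 0 0 5 0 0 0;100 0 0 5 0 0 0;100 0 0 5 0 0 0;100 0 0 3 0 0 0;100 0 0 1.6 0 0 0;100 0 0 0 0 0 0;30 0 0 0 0 0 0;30 0 0 0 0 0 0;30 0 0 0 0 0 0;30 0 0 0 0 0 0;30 0 0 0 0 0 0"
  force: 35

```text
time: 4.88
tool_pos: [0.479, -0.2444, 0.0061]
tool_rot: [3.141, 0.0, 1.313]
contact_force: [0.0, -0.4, -1.5]
opening: 0.0463
grip_force: 0.0
```

Request:
apply_moves:
  motion: "30 0 0 0 0 0 0;30 0 0 0 0 0 0;30 0 0 -2.5 0 0 0;30 0 0 -5 0 0 0;30 0 0 -4 0 0 0;30 0 0 0 0 0 -0.13;30 0 0 0 0 0 -0.128;30 4 1.2 0 0 0 0;30 5 1.3 0 0 0 0;30 5 1.3 0 0 0 0;30 4 1.2 0 0 0 0;30 0 0 0 0 0 0;30 0 0 0 0 0 0"

```text
time: 6.5
tool_pos: [0.5284, -0.0645, 0.1204]
tool_rot: [-3.14, 0.0, 1.571]
contact_force: [-0.2, 0.9, -4.0]
opening: 0.0436
grip_force: 35.0
```

Run:
```python
from h import *
p,s=wrist('w3.png'); print(s['time'],s['tool_pos'],s['tool_rot'],s['contact_force'],s['opening'],s['grip_force'])
for t in('slide','carriage','socket','hook','gauge'): 
    print(t,[(np.round(x['centre'],3),round(x['score'],2)) for x in robot.search_frame(t,p)[:2]])
cv2.imwrite('pics/w3b.png',cv2.resize(p['img'][:,:,::-1],(800,600),interpolation=cv2.INTER_CUBIC))
```

```text
6.5 [ 0.52841894 -0.0644942   0.1204376 ] [-3.14013099e+00  1.72021031e-04  1.57139895e+00] [-0.23059939  0.8530208  -3.97282705] 0.04361318092795312 34.985092878341675
slide [(array([0.485, 0.091, 0.005]), 0.64)]
carriage []
socket []
hook [(array([ 0.534, -0.032,  0.149]), 0.83)]
gauge [(array([ 0.527, -0.029,  0.152]), 0.86)]
```

View pics/w3b.png

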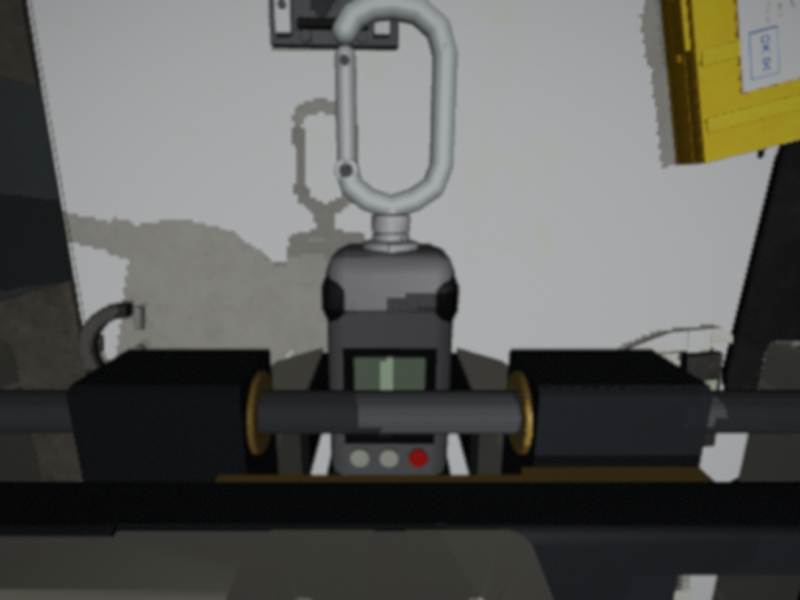

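The gauge is held straight. Its hook is at the top of the view (336–457, 0–210), with the slide's near end at (335,45). I'll raise it and shift aside to see the slide and eye.

Request:
apply_moves:
  motion: "30 2 -2 -4 0 0 0;30 3 -3 -4 0 0 0;30 4 -4 0 0 0 0;30 3.5 -3.5 0 0 0 0;30 0 0 0 0 0 0;30 0 0 0 0 0 0"

```text
time: 7.55
tool_pos: [0.4045, 0.0603, 0.2014]
tool_rot: [3.14, 0.0, 1.571]
contact_force: [0.3, -0.5, -2.9]
opening: 0.0434
grip_force: 35.0
```

Run:
```python
from h import *
p,s=wrist('w4.png'); print(s['time'],s['tool_pos'],s['tool_rot'])
for t in('slide','carriage','socket'): 
    print(t,[(np.round(x['centre'],3),round(x['score'],2)) for x in robot.search_frame(t,p)[:2]])
a=p['img'][:300,230:512,::-1]; print(a.shape)
cv2.imwrite('pics/w4b.png',cv2.resize(a,None,fx=2,fy=2,interpolation=cv2.INTER_CUBIC))
```

```text
7.55 [0.40448759 0.06032331 0.20142008] [3.14003165e+00 4.45115057e-04 1.57083937e+00]
slide [(array([0.492, 0.165, 0.04 ]), 0.85)]
carriage [(array([0.496, 0.175, 0.053]), 0.78), (array([0.408, 0.098, 0.236]), 0.39)]
socket [(array([0.496, 0.176, 0.052]), 0.97)]
(300, 282, 3)
```

View pics/w4b.png

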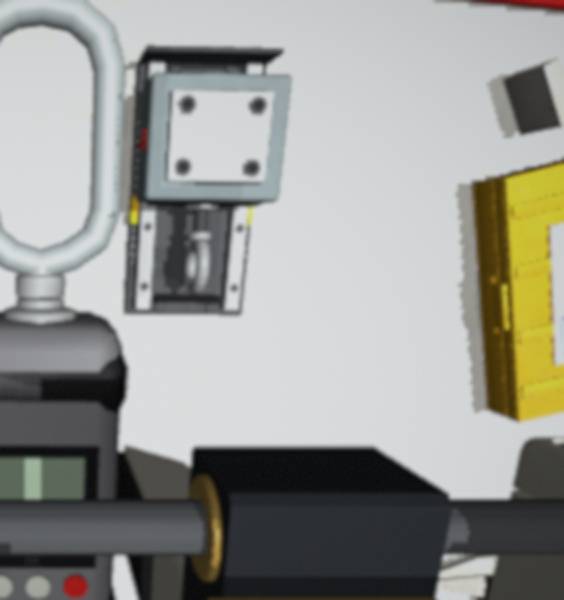

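The slide is in view. In the crop the carriage top is at (146–290, 75–201), the ring at (200, 232–292), and the front edge of the base runs (125,313) to (240,313).

Run:
```python
from h import *
p,s=wrist('w5.png')
g=lambda u,v,z:onz(p,(u/2+230,v/2),z)[:2]*1e3
for n,u,v,z in [('bfl',125,313,.008),('bfr',240,313,.008),('cfl',146,200,.055),('cfr',278,201,.055),('cbl',152,75,.055),('cbr',290,76,.055),('ringout',200,292,.03),('ringL',188,270,.03),('ringR',212,265,.03),('yel',135,210,.008),('boltbase',204,208,.036),('bandL0',132,222,.008),('bandL1',137,198,.008)]: print(n,g(u,v,z).round(1))
a=p['img'][95:165,290:362,::-1]
cv2.imwrite('pics/w5b.png',cv2.resize(a,None,fx=8,fy=8,interpolation=cv2.INTER_CUBIC))
```

```text
bfl [457.7  80.3]
bfr [529.9  80.2]
cfl [459.8 145.3]
cfr [529.  144.7]
cbl [460.2 204.8]
cbr [529.2 204.3]
ringout [498.   95.2]
ringL [490.2 107.9]
ringR [503.9 110.7]
yel [461.5 142.1]
boltbase [495.5 142. ]
bandL0 [460.  135.2]
bandL1 [462.5 149. ]
```

View pics/w5b.png

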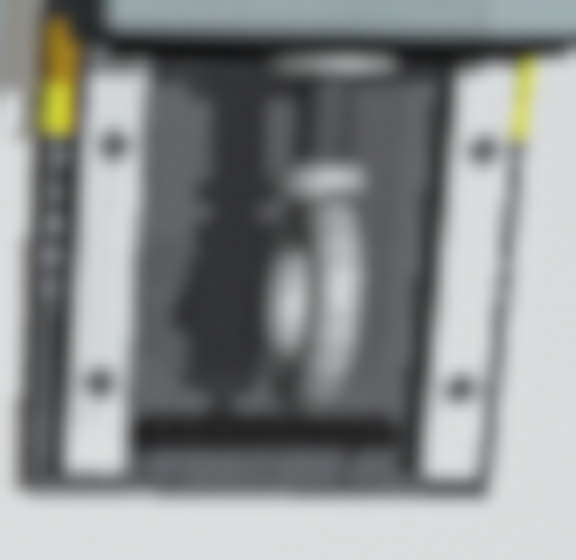

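The close-up shows the ring's outer end at about (300–330, 400), with the axis at x≈494 and the bar centre at y≈99. Next I'll check the hook's position in the hand from the earlier wrist view.

Run:
```python
from h import *
p,s=wrist('w6.png')
T=Ro.from_euler('xyz',s['tool_rot']).as_matrix()
z0=s['tool_pos'][2]-.0061
g=lambda u,v,z:((T.T@(onz(p,(u*.64,v*.64),z0+z)-s['tool_pos']))[:2]*1e3).round(1)
for n,u,v,z in [('hinge 72,-15',346,170,.0275),('pin2',345,60,.0275),('rearbow inner 64,0',392,193,.024),('spineout y21 x92',457,100,.024),('spinein y13',431,100,.024),('gateout -18.5',335,110,.024),('bumpL x30',324,297,.03),('bumpR',458,297,.03),('tip 126,0',392,0,.026)]: print(n,g(u,v,z))
a=p['img'][0:150,190:310,::-1]
cv2.imwrite('pics/w6b.png',cv2.resize(a,None,fx=4,fy=4,interpolation=cv2.INTER_CUBIC))
```

```text
hinge 72,-15 [ 71.7 -15.5]
pin2 [104.7 -15. ]
rearbow inner 64,0 [64.2 -0.3]
spineout y21 x92 [93.7 20.9]
spinein y13 [93.7 12.4]
gateout -18.5 [ 90.6 -18.9]
bumpL x30 [ 29.2 -23.9]
bumpR [29.2 22.7]
tip 126,0 [121.8  -0.3]
```

View pics/w6b.png

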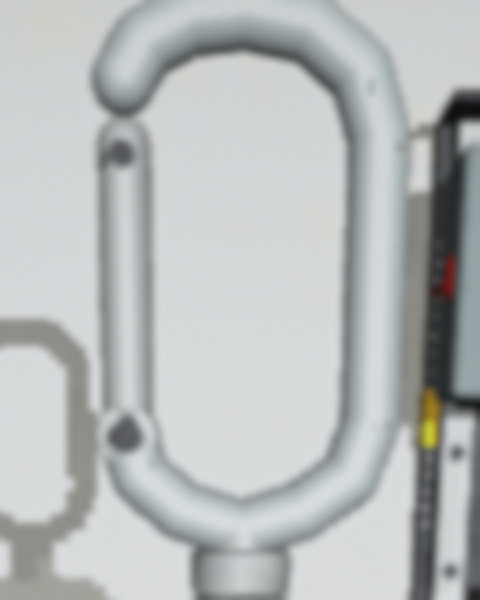

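Hook landmarks agree with nominal to within 0.5 mm, so gauge x = tool x − 62. I'll bring the hook beside the eye with the bar at gauge x ≈ 42.5, then down to bar height.

Request:
apply_moves:
  motion: "30 -3.3 3.5 0 0 0 0;30 -3.3 4.5 0 0 0 0;30 0 4 0 0 0 0;30 0 1.75 4 0 0 0;30 0 0 5 0 0 0;30 0 0 5 0 0 0;30 0 0 3 0 0 0;30 0 0 1.9 0 0 0;30 0 0 0 0 0 0;30 0 0 0 0 0 0;30 0 0 0 0 0 0"

```text
time: 9.22
tool_pos: [0.5423, -0.0056, 0.0131]
tool_rot: [3.14, 0.0, 1.571]
contact_force: [-0.4, -0.2, -4.1]
opening: 0.0434
grip_force: 35.0
```

Run:
```python
from h import *
p,s=wrist('w7.png'); print(s['time'],s['tool_pos'],s['tool_rot'],s['contact_force'])
a=p['img'][0:130,130:310,::-1]
cv2.imwrite('pics/w7b.png',cv2.resize(a,None,fx=4,fy=4,interpolation=cv2.INTER_CUBIC))
```

```text
9.225 [ 0.54230656 -0.00557576  0.0130569 ] [3.13956719e+00 3.91376307e-04 1.57067208e+00] [-0.4166265  -0.20632038 -4.11932794]
```

View pics/w7b.png

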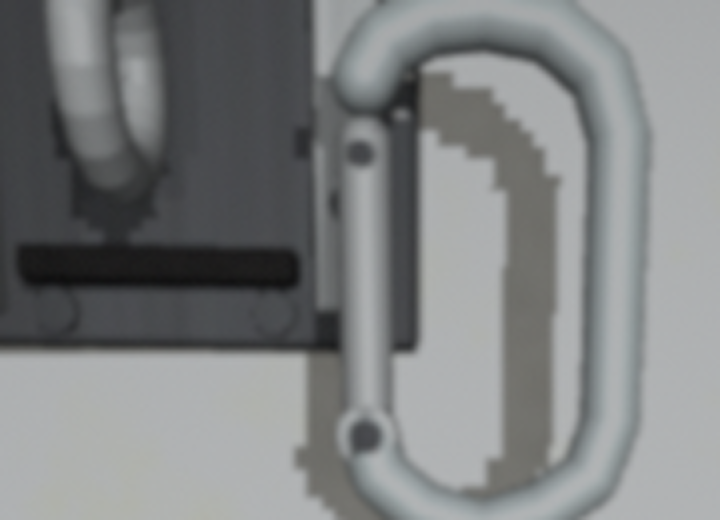

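The eye's outer end is at crop (120,198) and the gate pin (gauge x 42.7) at v=153, so the bar centre is at gauge x ≈ 41.5. I'll retract 1 mm, drop 1 mm, and approach.

Request:
apply_moves:
  motion: "30 -0.1 -0.5 0.1 0 0 0;30 0 -0.7 0 0 0 0;30 0 -0.5 0 0 0 0;30 0 0 0 0 0 0;30 0 0 0 0 0 0"

```text
time: 9.9
tool_pos: [0.5248, -0.0064, 0.0111]
tool_rot: [3.141, 0.0, 1.571]
contact_force: [0.6, 1.2, -4.2]
opening: 0.0436
grip_force: 35.0
```

Request:
apply_moves:
  motion: "30 0 -0.15 0 0 0 0;30 0 -0.15 0 0 0 0;30 0 0 0 0 0 0"

```text
time: 10.28
tool_pos: [0.5213, -0.0064, 0.0109]
tool_rot: [-3.141, 0.0, 1.571]
contact_force: [-0.5, -0.0, -3.8]
opening: 0.0434
grip_force: 35.0
```

Request:
apply_moves:
  motion: "30 0 -0.15 0 0 0 0;30 0 -0.15 0 0 0 0;30 0 0 0 0 0 0"

```text
time: 10.65
tool_pos: [0.5183, -0.0064, 0.011]
tool_rot: [-3.141, 0.0, 1.571]
contact_force: [0.6, -0.1, -3.4]
opening: 0.0434
grip_force: 35.0
```

Request:
apply_moves:
  motion: "30 0 -0.15 -0.1 0 0 0;30 0 -0.15 0 0 0 0;30 0 0 0 0 0 0"

```text
time: 11.02
tool_pos: [0.5156, -0.0065, 0.0121]
tool_rot: [3.141, 0.0, 1.571]
contact_force: [1.5, 0.3, -4.0]
opening: 0.0435
grip_force: 35.0
```

Request:
apply_moves:
  motion: "30 0 -0.15 0 0 0 0;30 0 -0.15 0 0 0 0;30 0 0 0 0 0 0"

```text
time: 11.4
tool_pos: [0.5125, -0.0064, 0.012]
tool_rot: [3.141, 0.0, 1.571]
contact_force: [1.2, -1.6, -4.2]
opening: 0.0436
grip_force: 35.0
```

Run:
```python
from h import *
p,s=wrist('w8.png'); print(s['time'],s['tool_pos'],s['contact_force'])
a=p['img'][0:130,130:310,::-1]
cv2.imwrite('pics/w8b.png',cv2.resize(a,None,fx=4,fy=4,interpolation=cv2.INTER_CUBIC))
```

```text
11.4 [ 0.5124788  -0.00639872  0.01203344] [ 1.23625855 -1.60984644 -4.15656139]
```

View pics/w8b.png

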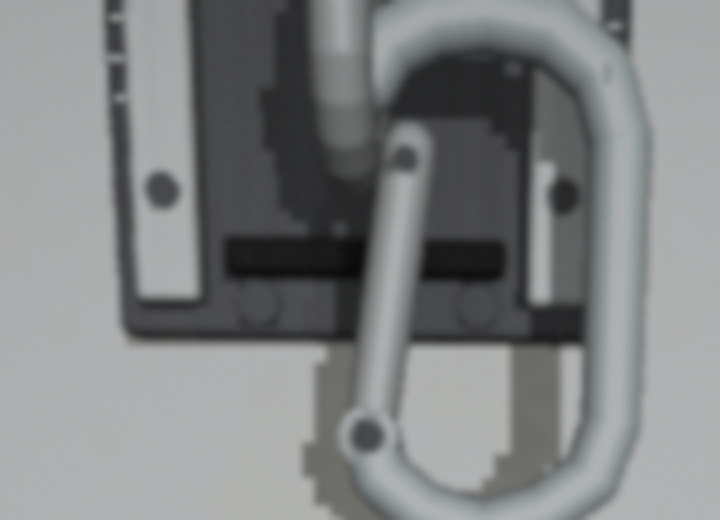

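The gate is pressing in (tilted about 0.15 rad). The bar's end at v≈182 puts its centre at gauge x ≈ 43, just clear of the nose, so I'll carry on in small steps.

Request:
apply_moves:
  motion: "30 0 -0.15 0 0 0 0;30 0 -0.15 0 0 0 0;30 0 0 0 0 0 0"

```text
time: 11.82
tool_pos: [0.5095, -0.0063, 0.012]
tool_rot: [3.141, -0.0, 1.571]
contact_force: [2.3, 0.8, -3.3]
opening: 0.0434
grip_force: 35.0
```

Request:
apply_moves:
  motion: "30 0 -0.15 0 0 0 0;30 0 -0.15 0 0 0 0;30 0 0 0 0 0 0"

```text
time: 12.2
tool_pos: [0.5065, -0.0064, 0.0121]
tool_rot: [3.141, 0.0, 1.571]
contact_force: [2.5, 0.5, -4.1]
opening: 0.0437
grip_force: 35.0
```

Request:
apply_moves:
  motion: "30 0 -0.15 0 0 0 0;30 0 -0.15 0 0 0 0;30 0 0 0 0 0 0"

```text
time: 12.58
tool_pos: [0.5034, -0.0065, 0.012]
tool_rot: [3.142, 0.0, 1.571]
contact_force: [3.2, -0.7, -4.2]
opening: 0.0435
grip_force: 35.0
```

Request:
apply_moves:
  motion: "30 0 -0.15 0 0 0 0;30 0 -0.15 0 0 0 0;30 0 0 0 0 0 0"

```text
time: 12.95
tool_pos: [0.5004, -0.0065, 0.012]
tool_rot: [-3.142, 0.0, 1.571]
contact_force: [2.9, -1.1, -3.3]
opening: 0.0438
grip_force: 35.0
```

Forces match the gate spring. I'll go 3 mm further and look.

Request:
apply_moves:
  motion: "30 0 -0.15 0 0 0 0;30 0 -0.1 0 0 0 0;30 0 0 0 0 0 0"

```text
time: 13.32
tool_pos: [0.4979, -0.0065, 0.012]
tool_rot: [-3.142, 0.0, 1.571]
contact_force: [3.5, 0.1, -4.3]
opening: 0.0434
grip_force: 35.0
```

Run:
```python
from h import *
p,s=wrist('w9.png'); print(s['time'],s['tool_pos'],s['contact_force'])
a=p['img'][0:130,130:310,::-1]
cv2.imwrite('pics/w9b.png',cv2.resize(a,None,fx=4,fy=4,interpolation=cv2.INTER_CUBIC))
```

```text
13.325 [ 0.49788371 -0.00650117  0.01200547] [ 3.48335286  0.05001618 -4.26492734]
```

View pics/w9b.png

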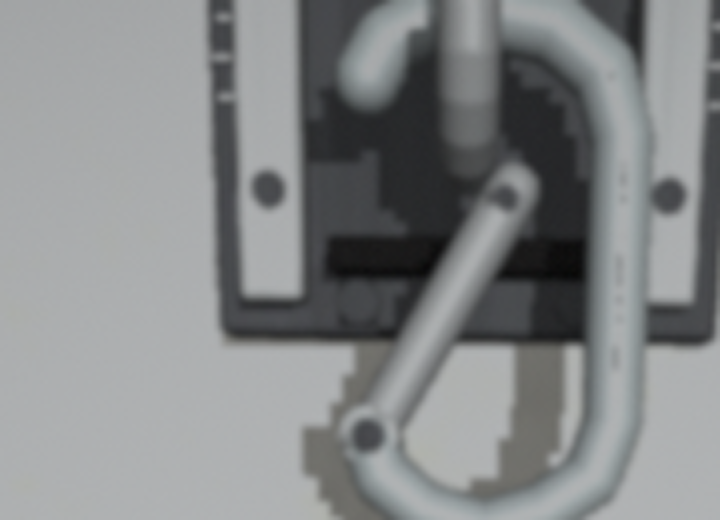

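The bar is inside, past the nose, at crop (470,160), with the gate held at about 0.5 rad. Now I'll draw the hook back so the bar goes to the seat and the gate snaps.

Request:
apply_moves:
  motion: "30 -0.15 0 0 0 0 0;30 -0.15 0 0 0 0 0;30 -0.15 0 0 0 0 0;30 0 0 0 0 0 0;30 0 0 0 0 0 0"

```text
time: 14.0
tool_pos: [0.4974, -0.0114, 0.0119]
tool_rot: [-3.14, 0.001, 1.571]
contact_force: [0.9, -4.8, -4.2]
opening: 0.0435
grip_force: 35.0
```

Request:
apply_moves:
  motion: "30 -0.1 0 0 0 0 0;30 -0.1 0 0 0 0 0;30 0 0 0 0 0 0"

```text
time: 14.38
tool_pos: [0.4973, -0.0124, 0.0118]
tool_rot: [-3.14, -0.001, 1.571]
contact_force: [-0.9, -0.2, -3.5]
opening: 0.0436
grip_force: 35.0
```

Request:
apply_moves:
  motion: "30 -0.1 0 0 0 0 0;30 -0.1 0 0 0 0 0;30 0 0 0 0 0 0"

```text
time: 14.75
tool_pos: [0.4979, -0.0148, 0.012]
tool_rot: [-3.141, -0.0, 1.571]
contact_force: [0.4, 0.1, -3.2]
opening: 0.043
grip_force: 35.0
```

Run:
```python
from h import *
s=robot.observe(); print(s['tool_pos'],s['contact_force'])
p,s=wrist('w10.png')
w5=cv2.imread('pics/w5.png'); t=robot.read_camera('scene'); cv2.imwrite('pics/s1.png',t['img'][:,:,::-1])
c=proj(t,[.494,.13,.03]).astype(int); print(c)
a=w5[30:130,285:385]; b=p['img'][0:130,130:310,::-1]; d=t['img'][c[1]-40:c[1]+40,c[0]-50:c[0]+50,::-1]
r=lambda x,h:cv2.resize(x,(int(x.shape[1]*h/x.shape[0]),h),interpolation=cv2.INTER_CUBIC)
top=np.hstack([r(a,300),r(d,300)]); bot=r(b,300)
W=max(top.shape[1],bot.shape[1]); o=np.zeros((600,W,3),np.uint8); o[:300,:top.shape[1]]=top;o[300:,:bot.shape[1]]=bot
cv2.imwrite('pics/m1.png',o); print(o.shape)
```

```text
[ 0.49787654 -0.01484569  0.01197899] [ 0.42444938  0.11666175 -3.16576636]
[214 210]
(600, 675, 3)
```

View pics/m1.png

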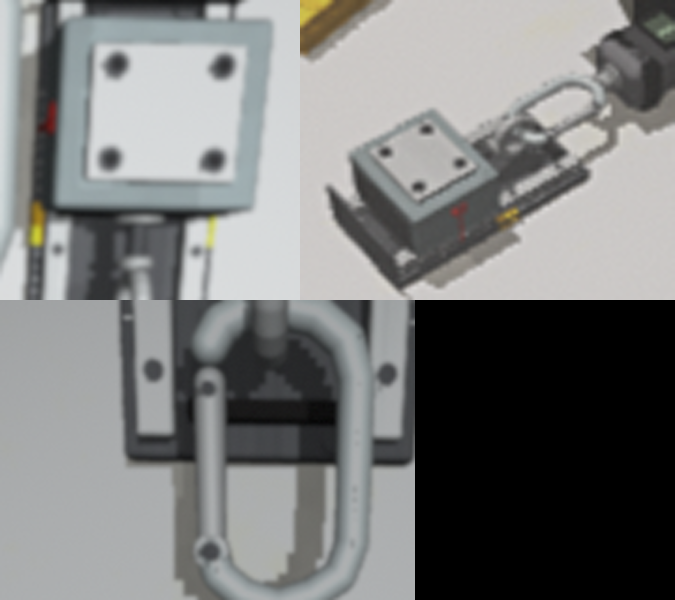

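Bottom view: the gate is shut along the left side, with the bar behind the nose at (270,340). The scene crop shows the red index at (460,220) and the yellow band at (508,217). I'll measure the remaining travel from colours.

```bash
cat >> h.py <<'E'
def index(f=None):
    p=robot.read_camera('scene'); R,t=np.array(p['R']),np.array(p['t']); o=-R.T@t
    c=proj(p,[.494,.14,.02]).astype(int); h=cv2.cvtColor(p['img'],cv2.COLOR_RGB2HSV).astype(int)
    m=np.zeros(h.shape[:2],bool); m[c[1]-35:c[1]+45,c[0]-45:c[0]+45]=1
    for n,k in(('red',((h[...,0]<8)|(h[...,0]>172))&(h[...,1]>110)),('yel',(h[...,0]>18)&(h[...,0]<36)&(h[...,1]>120))):
        v,u=np.nonzero(k&m)
        if len(u)==0: print(n,'none');continue
        ys=[]
        for a in zip(u,v):
            d=R.T@ray(p,a); P=o+d*(.458-o[0])/d[0]; ys.append(P[1:])
        ys=np.array(ys)*1e3; print(n,len(u),ys.mean(0).round(1),'range',ys.min(0).round(1),ys.max(0).round(1))
E
python3 - <<'E'
from h import *
index()
s=robot.observe(); print(s['time'],s['tool_pos'],s['contact_force'])
E
```

```text
red 2 [181.2  43.6] range [179.9  42.7] [182.5  44.6]
yel 9 [145.2  13.5] range [139.8   8.3] [151.2  17.1]
14.9 [ 0.49793671 -0.01485804  0.01198473] [ 0.06013145  0.43298688 -3.9868647 ]
```

Request:
apply_moves:
  motion: "30 -0.1 0 0 0 0 0;30 -0.1 0 0 0 0 0;30 -0.1 0 0 0 0 0;30 -0.1 0 0 0 0 0;30 -0.1 0 0 0 0 0"

```text
time: 15.52
tool_pos: [0.4978, -0.0192, 0.0119]
tool_rot: [-3.141, -0.001, 1.571]
contact_force: [1.0, 4.8, -4.6]
opening: 0.0437
grip_force: 35.0
```

Request:
apply_moves:
  motion: "30 -0.15 0 0 0 0 0;30 -0.15 0 0 0 0 0;30 -0.15 0 0 0 0 0;30 -0.15 0 0 0 0 0;30 -0.15 0 0 0 0 0;30 -0.15 0 0 0 0 0"

```text
time: 16.27
tool_pos: [0.4976, -0.0282, 0.0118]
tool_rot: [-3.141, -0.001, 1.571]
contact_force: [-0.0, 4.8, -4.4]
opening: 0.0431
grip_force: 35.0
```

Run:
```python
from h import *
index()
s=robot.observe(); print(s['time'],s['tool_pos'],s['contact_force'])
```

```text
red 5 [166.6  43.7] range [163.3  41.4] [169.   45.9]
yel 7 [160.4  44.2] range [139.8  11.7] [252.7 229. ]
16.325 [ 0.4976894  -0.02838636  0.0118507 ] [ 0.04230924  4.74646191 -4.0271009 ]
```

Request:
apply_moves:
  motion: "30 -0.15 0 0 0 0 0;30 -0.15 0 0 0 0 0;30 -0.15 0 0 0 0 0;30 -0.15 0 0 0 0 0;30 -0.15 0 0 0 0 0;30 -0.15 0 0 0 0 0;30 -0.15 0 0 0 0 0;30 -0.15 0 0 0 0 0;30 -0.15 0 0 0 0 0;30 -0.15 0 0 0 0 0;30 -0.15 0 0 0 0 0;30 -0.15 0 0 0 0 0"

```text
time: 17.82
tool_pos: [0.4974, -0.0462, 0.0118]
tool_rot: [-3.14, -0.001, 1.571]
contact_force: [-0.5, 5.0, -3.6]
opening: 0.0437
grip_force: 35.0
```

Run:
```python
from h import *
for _ in range(3): index()
s=robot.observe(); print(s['time'],s['tool_pos'],s['contact_force'])
```

```text
red 2 [150.6  45. ] range [149.3  44.1] [152.  46.]
yel 4 [142.6  13.4] range [139.8  11.7] [145.5  15. ]
red 2 [150.6  45. ] range [149.3  44.1] [152.  46.]
yel 2 [141.2  14. ] range [139.8  13. ] [142.5  15. ]
red 3 [149.3  44.1] range [146.6  42.1] [152.  46.]
yel 1 [142.5  15. ] range [142.5  15. ] [142.5  15. ]
17.975 [ 0.49753471 -0.04644444  0.01184152] [-0.30311566  5.44191226 -3.59509237]
```

Request:
apply_moves:
  motion: "30 -0.15 0 0 0 0 0;30 -0.15 0 0 0 0 0;30 -0.15 0 0 0 0 0;30 0 0 0 0 0 0;30 0 0 0 0 0 0"

```text
time: 18.6
tool_pos: [0.4976, -0.0512, 0.0119]
tool_rot: [-3.141, -0.0, 1.571]
contact_force: [-0.6, 4.3, -3.9]
opening: 0.0433
grip_force: 35.0
```

Request:
apply_moves:
  motion: "30 0.15 0 0 0 0 0;30 0.15 0 0 0 0 0;30 0.1 0 0.1 0 0 0;30 0 0 0 0 0 0;30 0 0 0.1 0 0 0;30 0 0 0 0 0 0;30 0 0 0 0 0 0"

```text
time: 19.48
tool_pos: [0.498, -0.0474, 0.01]
tool_rot: [-3.142, 0.0, 1.571]
contact_force: [0.1, 0.6, -3.6]
opening: 0.0434
grip_force: 35.0
```

Run:
```python
from h import *
for _ in range(3): index()
s=robot.observe(); print(s['time'],s['tool_pos'],s['contact_force'],s['torque'])
```

```text
red 3 [142.7  45. ] range [140.8  43.5] [143.7  46.7]
yel 2 [149.8  13.4] range [148.4  12.4] [151.2  14.4]
red 3 [142.7  45. ] range [140.8  43.5] [143.7  46.7]
yel 3 [184.1  85.3] range [148.4  12.4] [252.7 229. ]
red 3 [142.7  45. ] range [140.8  43.5] [143.7  46.7]
yel 3 [183.1  85.7] range [145.5  13.7] [252.7 229. ]
19.625 [ 0.49801256 -0.04739015  0.01001401] [-0.13020572 -0.16464944 -3.4028402 ] [-0.01848279 -0.09732257 -0.0404196 ]
```

Slack is in and the index is in the middle. I'll lower gently, feeling the vertical force.

Request:
apply_moves:
  motion: "30 0 0 0.1 0 0 0;30 0 0 0 0 0 0;30 0 0 0 0 0 0"

```text
time: 20.0
tool_pos: [0.498, -0.0474, 0.009]
tool_rot: [-3.142, 0.0, 1.571]
contact_force: [-0.1, -0.1, -3.6]
opening: 0.0435
grip_force: 35.0
```

Request:
apply_moves:
  motion: "30 0 0 0.1 0 0 0;30 0 0 0 0 0 0;30 0 0 0 0 0 0"

```text
time: 20.38
tool_pos: [0.498, -0.0474, 0.008]
tool_rot: [-3.142, 0.0, 1.571]
contact_force: [-0.2, -0.2, -4.1]
opening: 0.0432
grip_force: 35.0
```

Request:
apply_moves:
  motion: "30 0 0 0.07 0 0 0;30 0 0 0 0 0 0;30 0 0 0 0 0 0"

```text
time: 20.75
tool_pos: [0.498, -0.0474, 0.0073]
tool_rot: [3.142, 0.0, 1.571]
contact_force: [0.6, -0.8, -2.1]
opening: 0.0435
grip_force: 35.0
```

Request:
apply_moves:
  motion: "30 0 0 0.05 0 0 0;30 0 0 0 0 0 0;30 0 0 0 0 0 0"

```text
time: 21.12
tool_pos: [0.498, -0.0474, 0.0068]
tool_rot: [3.142, 0.0, 1.571]
contact_force: [-0.2, -0.7, -2.9]
opening: 0.0434
grip_force: 35.0
```

Request:
apply_moves:
  motion: "30 0 0 0.05 0 0 0;30 0 0 0 0 0 0;30 0 0 0 0 0 0"

```text
time: 21.5
tool_pos: [0.498, -0.0474, 0.0064]
tool_rot: [3.141, 0.0, 1.571]
contact_force: [-0.6, -0.0, 0.7]
opening: 0.0435
grip_force: 35.0
```

Request:
apply_moves:
  motion: "60 0 0 0 0 0 0;75 0 0 0 0 0 0;90 0 0 0 0 0 0;90 0 0 0 0 0 0;90 0 0 0 0 0 0;90 0 0 0 0 0 0"

```text
time: 22.25
tool_pos: [0.498, -0.0474, 0.0063]
tool_rot: [3.142, 0.0, 1.571]
contact_force: [-0.5, -0.2, -0.5]
opening: 0.0827
grip_force: 0.0
```

Request:
apply_moves:
  motion: "90 0 0 -1 0 0 0;90 0 0 -3 0 0 0;90 0 0 -5 0 0 0;90 0 0 -5 0 0 0;90 0 0 -5 0 0 0;90 0 0 0 0 0 0;90 0 0 0 0 0 0"

```text
time: 23.12
tool_pos: [0.4974, -0.0472, 0.1961]
tool_rot: [-3.141, 0.0, 1.571]
contact_force: [0.6, 0.5, -0.5]
opening: 0.0828
grip_force: 0.0
```

Run:
```python
from h import *
index(); s=robot.observe(); print(s['time'],s['tool_pos'],s['contact_force'],s['opening'])
p,s=wrist('w11.png')
for t in('gauge','hook','carriage'):
    print(t,[(np.round(x['centre'],3),round(x['score'],2)) for x in robot.search_frame(t,p)[:2]])
# expected projections of landmarks vs image (gauge pose as released)
m=robot.trace('gauge',p)
if m:
    v,u=np.nonzero(m[0]['pixels']); P=np.array([onz(p,a,.026)[:2] for a in zip(u,v)]);c=P.mean(0)
    w=np.linalg.svd(P-c,full_matrices=False)[2][0]; w*=np.sign(w[1]); q=(P-c)@w
    print('mask',len(u),c.round(4),np.degrees(np.arctan2(w[1],w[0])),P.min(0).round(4),P.max(0).round(4))
```

```text
red 2 [142.2  44.1] range [140.8  43.5] [143.7  44.8]
yel 2 [149.8  13.4] range [148.4  12.4] [151.2  14.4]
23.175 [ 0.49713698 -0.04714578  0.19536402] [ 0.03350034  0.45662979 -0.15031722] 0.08276414824846687
gauge [(array([ 0.496, -0.03 ,  0.039]), 0.96)]
hook [(array([ 0.501, -0.032,  0.039]), 0.59)]
carriage [(array([0.498, 0.116, 0.055]), 0.61)]
mask 4363 [ 0.4964 -0.0298] 88.76902317526044 [ 0.4718 -0.1105] [0.52   0.0761]
```

```bash
python3 -c "
from cell import robot
print(robot.hand_in())"
```

```text
the job is handed in; nothing more can be done
None
```

I handed the job in at about 23 s; no verdict came back. The hook is clipped to the eye with the gate shut, the red index is about 2 mm from the middle of the yellow band (camera estimate), and the gauge lies on the desk, released. The highest slide force in my readings, taken between moves, was about 5.4 N.

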